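# Load the coffee pod rack and snap its gate shut

## Task

Load the coffee pod rack: tip its red rocker so that the gate at the mouth snaps down, then slide every pod, foil rim under the lips, in through the mouth of the lane whose tag has the pod's colour, right home against the end stop or against the pod in front of it. When all pods are in, tip the rocker back so that the gate snaps up and shuts them in. Leave the tin, the glass and the spice jar where they stand.

Things in the scene. Friction and masses are not known exactly. Their poses are not given: they have to be found in the camera images.
- holder: Dark grey two-lane pod rack fixed on the worktop, 163 mm long (x), 133 wide (y), 44 high, without the rocker's ends. Origin at the centre of its underside, on the worktop; +x points from the open mouth into the lanes, towards the end stop. The lanes run along x, centred at y = +36 and -36 mm; floor at z = 24 mm; each is 49 mm wide between its walls. 3 mm lips overhang both sides of each lane.
- mouth (a point): Middle of the open end of the rack, on the lane floor: holder (-87, 0, 24) mm. Pods enter only here: lip undersides are at z = 31, tops at z = 34 mm, and the gap between the lips is 37 mm, so that the 46 mm rim cannot go in from above. The side walls (also up to z = 34) flare to about 62 mm apart at the mouth; the full guiding width of 49 mm and the lips begin at x = -68 mm.
- stop (a point): Middle of the end stop's face at the closed end, on the lane floor: holder (60, 0, 24) mm; the stop's top is at z = 44 mm. The first pod's centre is at holder x = 37 mm when home, each next one 46 mm nearer the mouth; a lane holds three.
- rocker (a joint): Seesaw rocker under the rack's floor with an over-centre spring: it rests only at +0.09 rad (gate up, shut) or -0.09 rad (gate down, open) and snaps over past 0. Snapping it over takes about 3 N on the tab or paddle. Its pivot lies along the holder's y at holder x = 5, z = 14 mm. It starts shut.
- gate_tab (a point): Top of the red press tab (24 x 44 mm) in front of the red gate bar at the mouth, holder x = -105, y = 0; height 42 mm shut, 22 mm open. Press it straight down to open the gate. The gate bar (8 mm thick, across both lanes, holder x = -96 to -88 mm) stands 17 mm above the lane floor when shut and just below the lane floor when open, so that pods pass over it.
- paddle (a point): Top of the red paddle (36 x 44 mm) behind the end stop, holder x = 106, y = 0; height 27 mm when the gate is shut, 45 mm when it is open. Press it straight down to shut the gate.
- copper_tag: Copper-coloured tag, 13 x 46 x 3 mm, on top of the end stop of the lane for copper pods (either lane). Origin at the centre of its underside, at holder x = 68, y = +36 or -36, z = 44 mm; axes as the holder's.
- green_tag: Green tag, the same, for the lane of the green pods.
- copper_pod_1: Coffee pod with a copper-coloured body, standing rim down. Aluminium rim 46 mm across and 4 mm thick at the bottom, straight round body 34 mm across up to 33 mm, domed top at 41 mm; grip it by the straight body. About 40 g. Origin at the centre of its underside, z up. May be absent.
- copper_pod_2: Coffee pod with a copper-coloured body, standing rim down. Aluminium rim 46 mm across and 4 mm thick at the bottom, straight round body 34 mm across up to 33 mm, domed top at 41 mm; grip it by the straight body. About 40 g. Origin at the centre of its underside, z up. May be absent.
- copper_pod_3: Coffee pod with a copper-coloured body, standing rim down. Aluminium rim 46 mm across and 4 mm thick at the bottom, straight round body 34 mm across up to 33 mm, domed top at 41 mm; grip it by the straight body. About 40 g. Origin at the centre of its underside, z up. May be absent.
- green_pod_1: Coffee pod with a green body, standing rim down. Aluminium rim 46 mm across and 4 mm thick at the bottom, straight round body 34 mm across up to 33 mm, domed top at 41 mm; grip it by the straight body. About 40 g. Origin at the centre of its underside, z up. May be absent.
- green_pod_2: Coffee pod with a green body, standing rim down. Aluminium rim 46 mm across and 4 mm thick at the bottom, straight round body 34 mm across up to 33 mm, domed top at 41 mm; grip it by the straight body. About 40 g. Origin at the centre of its underside, z up. May be absent.
- green_pod_3: Coffee pod with a green body, standing rim down. Aluminium rim 46 mm across and 4 mm thick at the bottom, straight round body 34 mm across up to 33 mm, domed top at 41 mm; grip it by the straight body. About 40 g. Origin at the centre of its underside, z up. May be absent.
- tin_1: Teal food tin, 58 mm across, 72 high; a bystander. Origin under its centre.
- glass_1: Small clear upturned glass, 47 mm across, 62 high; a bystander. Origin under its centre.
- spice_jar_4: Spice jar with a dark cap, 44 mm across, 96 high; a bystander. Origin under its centre.
Mind the look-alikes: they are no part of the job. What is shaped like the green_pod_3 but purple or yellow is not meant.

How it is judged:
By the outcome, as a careful person would: the job done as asked, in the order asked, and still so for the second after the job is handed in, with the robot touching nothing.
Of copper_pod_1, copper_pod_2, copper_pod_3, green_pod_1, green_pod_2, green_pod_3 only 5 to 6 are there at a start; the rules pass over those that are not, and their reading is None.
At some moment in a run one of copper_pod_1, copper_pod_2, copper_pod_3, green_pod_1, green_pod_2, green_pod_3 may be knocked a few centimetres aside while the robot is not near it.
Once in a run the grip may slacken for a moment while it holds something.
It also fails if it takes over 184 s, if anything falls off the work surface, if the arm or the gripper's body presses on something with over 40 N, if the wrist force passes 120 N, or if a joint passes its speed limit or range.

## Robot

A 7-joint arm with a two-finger parallel gripper is mounted at the origin on a cart in front of the work surface, level with it; the furniture and walls round the work are solid. World frame = base frame: x ahead of the robot, y to its left, z up, the work surface at z = 0. Lengths are in m, angles in rad, forces in N, time in s.
With the tool pointing down it reaches from about 0.35 to 0.9 m from the base axis. Payload 8.1 kg.
Tool frame: the origin (TCP) lies midway between the tips of the shut fingers; the grasp point (between the pads) lies 19 mm behind it; z points along the fingers, y is the line along which they close (so a half turn about z gives the same grasp; the last joint's range is limited). The gripper opens to 92 mm and grips with 3 to 60 N. Pads are 19 mm wide; open, the fingers measure 130 mm over their backs; the gripper's body (75 mm by 190 mm) begins 47 mm behind the grasp point.
Start: joints at [0.999, 0.434, 0.025, 1.573, -0.012, 1.134, -0.075], TCP at [0.282, -0.558, 0.227] pointing down, gripper open.
Joint ranges: [-2.62, 2.62], [-0.44, 2.09], [-1.27, 1.32], [0.08, 2.57], [-1.32, 4.46], [0.12, 2], [-2.74, 2.74]. Speed limits (rad/s): [2.22, 2.22, 3.01, 3.01, 3.14, 3.14, 3.14].

## Interface

Orientations are given as a rotation vector (axis times angle).
In Python, from cell import arm gives the robot as it stands.
- The arm moves only by the tool carry_out, never from a script. Its arguments are lists of equal length, an entry for each row: "claw": the finger opening in cm, from 0 to 9.18; "delta_pos": the shift along the tool's x, y, z in cm, a list of three; "angular": the turn, a rotation vector about the tool's x, y, z in rad, a list of three. In form: {"claw": [claw, ...], "delta_pos": [[dx, dy, dz], ...], "angular": [[ax, ay, az], ...]}. A call has 1 to 20 rows; each row shifts and turns the commanded pose from where the row before left it, along the tool's axes as they then stand; what a row does not reach is not made up. A row lasts 1/10 s, in which the tool goes at most 50 mm and 8.59 degrees, less where a joint would pass 70% of its speed; a pose out of reach is approached as far as the arm can. A call with a gripper value outside its range is refused whole. The fingers move at their own pace and stop on an object; "force" is the grip in N (left out, the last holds). Time passes only in rows, so rows that do not move let the fingers close. It gives the time, the measured TCP pose, the force, the opening and the grip force at its end, in the units of the state.
- arm.observe(): the state, without advancing time (a new reading comes with each control period).
- arm.get_image(name): name is "side" or "top"; returns a dict with "frame" (384x512x3 uint8, red, green, blue), "mtx" (3x3 intrinsics, pixels), "dist" ([k1, k2, p1, p2, k3] as OpenCV has them; the pictures are not rectified), "T" (4x4, takes a point from camera to world coordinates). Camera axes: x right, y down, z forward; pixel columns grow to the right and rows downward; lengths in m; the calibration is good to about 2 mm. A picture is of the moment at which its call begins. There is no depth.
- arm.sign_off(): hands the job in; it is judged then, once.
Trained networks look in a picture, given as the dict that the camera call returned (one of the last four; its "shot" number tells which), for a name from the list of things; names that differ only in an ending like _2 or _b are one class to them, and where a whole thing is asked for, a point or a joint stands for the part that bears it (a point fixed in the world has none). Each returns a list of dicts, best first, with "conf" (0 to 1); they miss things now and then, are a little off and sometimes report something else, mostly with a low value. They report only what shows in the picture. A call takes as long as a camera call. They do not tell look-alikes from the thing itself.
- arm.look_for(label, picture): "centre" ([column, row] as shares, 0 to 1, of the picture: columns of its width, rows of its height, amid what is visible of it).
- arm.trace(label, picture): "region" (384x512 bool, what is visible of it) and "centre" ([column, row] as shares, 0 to 1, of the picture: columns of its width, rows of its height, amid what is visible of it).
- arm.place_of(label, picture): "centre" ([column, row] as shares, 0 to 1, of the picture: columns of its width, rows of its height: a listed point, or the origin of a listed thing).
The state is a dict: "clock": time; "joints": joint angles; "dq": joint speeds; "joint_efforts": joint torques, N m; "position": TCP position; "ee_rot": TCP orientation; "force": force on the tool from outside, world axes, zero at the start; "ft_torque": the same for the moment, N m; "width": opening from 0.0 (shut) to 1.0 (fully open); "gripper_force": force on a finger pad.
Only numpy, scipy, OpenCV 4.12 (cv2) and the standard library are available. Lean on these libraries where they do the work, as an engineer would, in place of code of your own. Each camera call takes 0.05 s, during which the arm holds its last target. There are 200 camera calls.

## Working session

There is one attempt and no reset: what is moved stays moved. The work goes in short steps, Python scripts to look and compute and a tool call to move; the robot and the scene stay as the last step left them, time stands still between calls to the robot, and variables do not carry over. Pictures are saved under pics/ and viewed, at most 14 in all, crops included, and the job is handed in when it is done.

Besides the shell and the picture viewer there is one more tool, called as name(argument=value, ...) on one line, values as JSON. carry_out: Moves the arm, as the interface text tells. Its arguments: {"type":"object","properties":{"claw":{"type":"array","items":{"type":"number"}},"delta_pos":{"type":"array","items":{"type":"array","items":{"type":"number"}}},"angular":{"type":"array","items":{"type":"array","items":{"type":"number"}}},"force":{"type":"number"}},"required":["claw","delta_pos","angular"]}

```bash
mkdir -p pics; ls
cat > h.py <<'E'
import numpy as np, cv2
from cell import arm
def ray(p,c,dim=(512,384)):
    u=np.array([[c[0]*dim[0],c[1]*dim[1]]],float).reshape(1,1,2)
    x=cv2.undistortPoints(u,np.array(p["mtx"]),np.array(p["dist"]))[0,0]
    T=np.array(p["T"]); d=T[:3,:3]@np.array([x[0],x[1],1]); return T[:3,3],d
def at(p,c,z):
    o,d=ray(p,c); return o+d*(z-o[2])/d[2]
def proj(p,X):
    T=np.linalg.inv(np.array(p["T"])); X=np.atleast_2d(X)@T[:3,:3].T+T[:3,3]
    return cv2.projectPoints(X,np.zeros(3),np.zeros(3),np.array(p["mtx"]),np.array(p["dist"]))[0][:,0]
def save(p,n,s=1.5):
    cv2.imwrite("pics/"+n,cv2.resize(p["frame"][...,::-1],None,fx=s,fy=s))
E
python3 - <<'E'
from h import *
for n in("top","side"):
    p=arm.get_image(n); save(p,n+"0.png"); print(n,np.round(p["T"],3).tolist())
    for l in["holder","mouth","stop","gate_tab","paddle","copper_tag","green_tag","copper_pod_1","green_pod_1","tin_1","glass_1","spice_jar_4"]:
        z={"mouth":.024,"stop":.024,"gate_tab":.042,"paddle":.027,"copper_tag":.044,"green_tag":.044}.get(l,0)
        for r in arm.place_of(l,p):
            if r["conf"]>.25: print(l,round(r["conf"],2),np.round(np.array(r["centre"])*[512,384]),np.round(at(p,r["centre"],z),3))
s=arm.observe(); print(s)
E
```

```text
pics
top [[0.03, -0.987, 0.156, 0.361], [-0.999, -0.033, -0.019, -0.006], [0.024, -0.155, -0.988, 1.272], [0.0, 0.0, 0.0, 1.0]]
holder 0.68 [305. 196.] [ 0.55  -0.177  0.   ]
mouth 0.97 [273. 196.] [ 0.546 -0.087  0.024]
stop 0.93 [326. 195.] [ 0.554 -0.234  0.024]
gate_tab 0.52 [170. 224.] [0.457 0.191 0.042]
paddle 0.94 [345. 193.] [ 0.558 -0.285  0.027]
copper_tag 0.45 [334. 210.] [ 0.509 -0.251  0.044]
green_tag 0.54 [331. 182.] [ 0.587 -0.242  0.044]
copper_pod_1 0.72 [172. 225.] [0.458 0.192 0.   ]
copper_pod_1 0.63 [124. 231.] [0.438 0.325 0.   ]
copper_pod_1 0.6 [165. 193.] [0.547 0.216 0.   ]
green_pod_1 0.67 [208. 257.] [0.372 0.088 0.   ]
green_pod_1 0.65 [206. 196.] [0.541 0.099 0.   ]
green_pod_1 0.63 [201. 223.] [0.467 0.111 0.   ]
green_pod_1 0.47 [240. 255.] [0.383 0.001 0.   ]
green_pod_1 0.4 [307. 198.] [ 0.547 -0.183  0.   ]
tin_1 0.92 [263. 135.] [ 0.724 -0.056  0.   ]
tin_1 0.62 [208. 196.] [0.542 0.094 0.   ]
tin_1 0.26 [327. 194.] [ 0.56  -0.241  0.   ]
glass_1 0.56 [297. 144.] [ 0.702 -0.153  0.   ]
glass_1 0.34 [208. 195.] [0.546 0.097 0.   ]
spice_jar_4 0.69
[... 1127 characters left out ...]
   ]
{'clock': 1.3, 'joints': array([ 0.99942041,  0.43451915,  0.02500515,  1.57322982, -0.01155781,
        1.13397499, -0.07511116]), 'dq': array([-0.00115125,  0.00033576,  0.00148578, -0.00020163,  0.00043546,
       -0.00103516, -0.00043541]), 'joint_efforts': array([ 9.16191348e-04, -6.67654181e+01,  9.84652676e-01, -3.14802432e+01,
       -6.06549438e-02,  3.27906164e-02, -7.55068328e-06]), 'position': array([ 0.28233465, -0.55760221,  0.22671846]), 'ee_rot': array([ 3.05569276e+00,  7.29493805e-01, -7.27057241e-05]), 'force': array([-0.554853  ,  1.17106596,  0.46827094]), 'ft_torque': array([ 0.01741297, -0.04156562, -0.04113511]), 'gripper_force': 0.0, 'width': 0.9968292211821931}
```

View pics/top0.png

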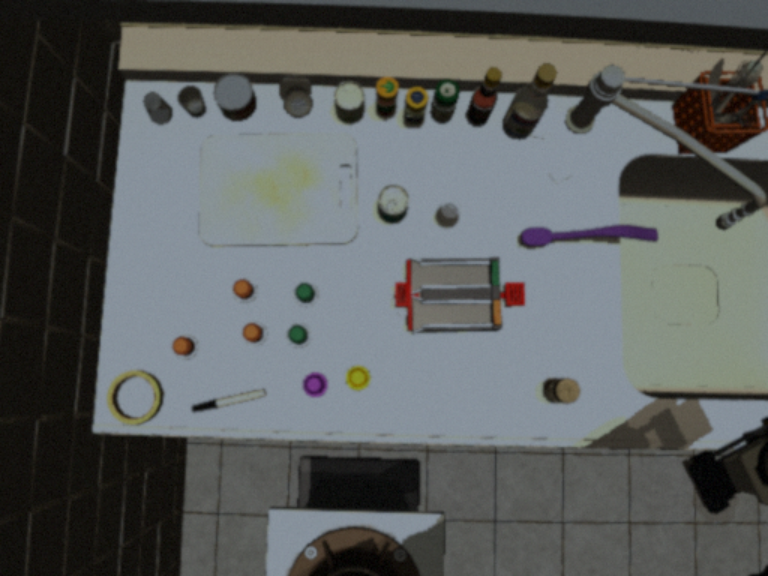

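View pics/side0.png

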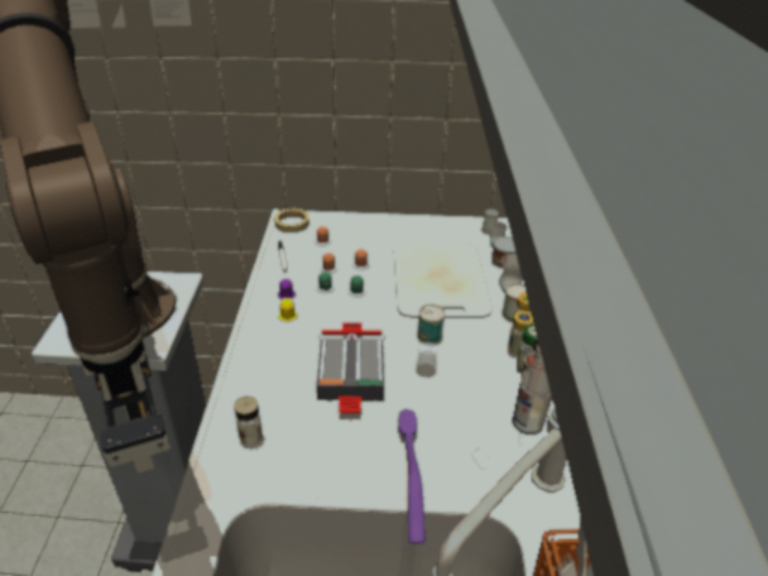

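```bash
cat >> h.py <<'E'
from scipy.optimize import least_squares
def hsv(p): return cv2.cvtColor(p["frame"],cv2.COLOR_RGB2HSV).astype(int)
R={"copper":(4,16,110,60),"green":(55,95,70,30),"red":(0,3,190,100)}
def blobs(p,col,amin=12):
    h=hsv(p); lo,hi,s,v=R[col]
    m=((h[...,0]>=lo)&(h[...,0]<=hi)&(h[...,1]>=s)&(h[...,2]>=v)).astype(np.uint8)
    if col=="red": m|=((h[...,0]>=177)&(h[...,1]>=s)&(h[...,2]>=v)).astype(np.uint8)
    n,l,st,c=cv2.connectedComponentsWithStats(m)
    return [(st[i,4],c[i]) for i in range(1,n) if st[i,4]>=amin]
t=np.linspace(0,2*np.pi,24,endpoint=False)
POD=np.array([[.017*np.cos(a),.017*np.sin(a),z] for z in(.004,.033) for a in t]+[[.010*np.cos(a),.010*np.sin(a),.041] for a in t])
def box(x0,x1,y0,y1,z0,z1): return np.array([[x,y,z] for x in(x0,x1) for y in(y0,y1) for z in(z0,z1)])
def cen(p,X):
    h=cv2.convexHull(proj(p,X).astype(np.float32)); m=cv2.moments(h); return np.array([m["m10"]/m["m00"],m["m01"]/m["m00"]])
def podfit(p,c,z=0):
    g=at(p,c/[512,384],z+.02)[:2]
    return least_squares(lambda q:cen(p,POD+[q[0],q[1],z])-c,g,x_scale=.01,diff_step=1e-3).x
E
python3 - <<'E'
from h import *
for n in("top","side"):
    p=arm.get_image(n); np.save(n+".npy",p,allow_pickle=True)
    for col in("copper","green"):
        for a,c in blobs(p,col): print(n,col,a,np.round(c,1),np.round(podfit(p,c),4))
    for a,c in blobs(p,"red"): print(n,"red",a,np.round(c,1),np.round(at(p,c/[512,384],.035),4))
E
```

```text
top copper 37 [469.4  51.1] [ 1.0091 -0.6727]
top copper 12 [484.2  48.1] [ 1.0223 -0.7212]
top copper 17 [506.4  55.4] [ 1.0031 -0.7913]
top copper 89 [321.7  66.4] [ 0.9341 -0.2203]
top copper 245 [484.3  81.6] [ 0.9131 -0.7132]
top copper 22 [472.7  64.5] [ 0.966  -0.6804]
top copper 14 [508.8  69.7] [ 0.9566 -0.7949]
top copper 103 [161.4 192.1] [0.5466 0.2229]
top copper 66 [331.  208.4] [ 0.5166 -0.2478]
top copper 106 [167.8 221.3] [0.4663 0.2004]
top copper 102 [121.1 230.1] [0.4377 0.327 ]
top green 101 [297.4  60.2] [ 0.9506 -0.1488]
top green 81 [329.5 181.8] [ 0.5914 -0.2433]
top green 102 [202.8 194.7] [0.5429 0.1081]
top green 102 [198.  222.7] [0.4652 0.1176]
top red 130 [270.1 197.4] [ 0.5396 -0.0772  0.035 ]
top red 142 [342.8 195.4] [ 0.5516 -0.2775  0.035 ]
side copper 51 [214.5 156.1] [0.4347 0.3276]
side copper 56 [240.3 171.4] [0.5438 0.2251]
side copper 58 [218.6 173.7] [0.4632 0.204 ]
side copper 17 [331.5 170.2] [0.8938 0.2583]
side copper 17 [353.2 239.4] [ 0.9175 -0.1289]
side copper 60 [220.5 254.5] [ 0.5104 -0.2185]
side copper 572 [370.5 369.2] [ 0.8923 -0.5721]
side copper 20 [391.7 373. ] [ 0.9406 -0.5806]
side green 54 [216.2 186.4] [0.4625 0.1225]
side green 56 [237.5 189.4] [0.5405 0.1094]
side green 132 [286.9 220.4] [ 0.7123 -0.05  ]
side green 53 [352.  224.4] [ 0.9244 -0.0572]
side green 44 [245.5 254.7] [ 0.5844 -0.2145]
side red 64 [232.3 219.8] [ 0.5354 -0.0773  0.035 ]
side red 142 [232.9 268.9] [ 0.5523 -0.2888  0.035 ]
```

Run:
```python
from h import *
P={n:np.load(n+".npy",allow_pickle=True).item() for n in("top","side")}
ob=[("top","c",(331,208.4)),("top","g",(329.5,181.8)),("side","c",(220.5,254.5)),("side","g",(245.5,254.7)),("top","p",(342.8,195.4)),("side","p",(232.9,268.9)),
("top","m",(273,196)),("side","m",(234,224)),("top","s",(326,195)),("side","s",(232,259))]
M={"c":box(.0615,.0745,-.059,-.013,.044,.047),"g":box(.0615,.0745,.013,.059,.044,.047),"p":box(.088,.124,-.022,.022,.023,.027),
"m":np.array([[-.087,0,.024]]),"s":np.array([[.060,0,.024]])}
def tf(q,X):
    c,s=np.cos(q[2]),np.sin(q[2]); return np.c_[q[0]+c*X[:,0]-s*X[:,1],q[1]+s*X[:,0]+c*X[:,1],X[:,2]]
def f(q,o=ob):
    r=[]
    for n,k,c in o:
        X=tf(q,M[k]); r.append((proj(P[n],X)[0] if len(X)==1 else cen(P[n],X))-c)
    return np.concatenate(r)
for o in(ob,[x for x in ob if x[0]=="top"],[x for x in ob if x[0]=="side"],ob[:6]):
    s=least_squares(lambda q:f(q,o),[.55,-.175,-1.53],x_scale=[.01,.01,.1],loss="soft_l1",diff_step=1e-4); print(np.round(s.x,4),np.round(f(s.x,o).reshape(-1,2),1).tolist())
q=least_squares(lambda q:f(q),[.55,-.175,-1.53],x_scale=[.01,.01,.1],loss="soft_l1",diff_step=1e-4).x
L=np.array([[-.105,0,.042],[.106,0,.045],[-.13,-.036,0],[-.13,.036,0],[.037,-.036,0],[.037,.036,0],[-.009,-.036,0],[-.055,-.036,0]])
print(np.round(tf(q,L),4))
# overlays
out=[]
E_=[((-.0815,y,.034),(.0815,y,.034)) for y in(-.0665,.0665,-.0605,.0605,-.0115,.0115)]+[((x,-.0665,z),(x,.0665,z)) for x,z in((-.0815,.034),(.06,.044),(.0815,.044),(-.068,.034))]
for n in P:
    im=cv2.resize(P[n]["frame"][...,::-1],None,fx=4,fy=4,interpolation=cv2.INTER_CUBIC)
    for a,b in E_:
        u=proj(P[n],tf(q,np.array([a,b])))*4+2; cv2.line(im,*[tuple(int(v) for v in w) for w in u],(255,255,0),1)
    c=proj(P[n],tf(q,np.array([[0,0,.03]])))[0]*4; x,y=c.astype(int); out.append(im[y-200:y+200,x-200:x+200])
cv2.imwrite("pics/ov.png",np.hstack(out))
```

```text
[ 0.5471 -0.1735 -1.5259] [[0.1, -0.3], [0.5, 0.2], [0.3, -0.5], [0.3, -0.3], [-0.1, 0.5], [0.1, 0.0], [0.3, 0.8], [0.5, 0.4], [0.2, 1.1], [1.4, -1.5]]
[ 0.5485 -0.173  -1.5298] [[-0.2, -0.7], [0.4, -0.2], [-0.3, 0.1], [0.1, 0.1], [0.0, 0.7]]
[ 0.5456 -0.175  -1.5201] [[-0.2, -0.1], [-0.1, -0.0], [-0.3, 0.4], [-0.1, 0.7], [0.9, -1.2]]
[ 0.5456 -0.1736 -1.5078] [[0.3, -0.2], [0.3, 0.3], [0.2, -0.3], [0.2, -0.5], [-0.1, 0.4], [0.2, 0.0]]
[[ 0.5424 -0.0686  0.042 ]
 [ 0.5519 -0.2794  0.045 ]
 [ 0.5053 -0.0453  0.    ]
 [ 0.5772 -0.042   0.    ]
 [ 0.5128 -0.2121  0.    ]
 [ 0.5847 -0.2089  0.    ]
 [ 0.5107 -0.1661  0.    ]
 [ 0.5087 -0.1202  0.    ]]
```

View pics/ov.png

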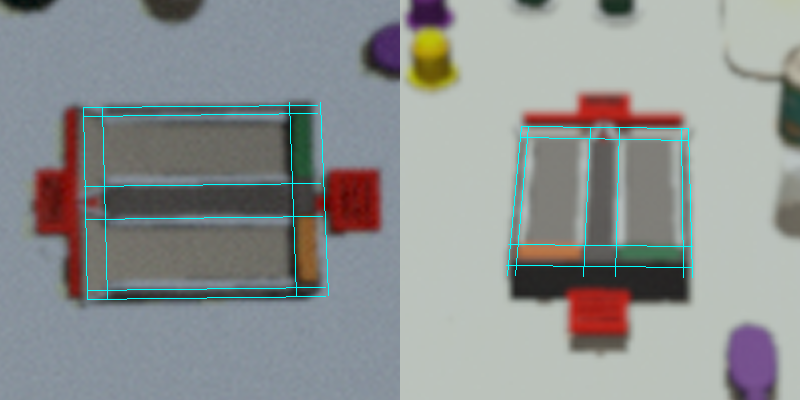

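carry_out(claw=[0, 0, 0, 0, 0, 0, 0, 0, 0], delta_pos=[[0, 0, 0], [0, 0, 0], [0, 0, 0], [0, 0, 0], [0, 0, 0], [0, 0, 0], [0, 0, 0], [0, 0, 0], [0, 0, 0]], angular=[[0, 0, -0.1434], [0, 0, -0.1434], [0, 0, -0.1434], [0, 0, -0.1434], [0, 0, -0.1434], [0, 0, -0.1434], [0, 0, -0.1434], [0, 0, -0.1434], [0, 0, 0]])

```text
clock: 2.3
position: [0.2821, -0.5577, 0.2267]
ee_rot: [-2.169, -2.273, -0.0]
force: [-1.2, 0.3, 0.2]
width: 0.264
gripper_force: 0.0
```

```bash
cat >> h.py <<'E'
from scipy.spatial.transform import Rotation as Ro
Q=np.array([.5471,-.1735,-1.5259])
def H(x,y,z): c,s=np.cos(Q[2]),np.sin(Q[2]); return np.array([Q[0]+c*x-s*y,Q[1]+s*x+c*y,z])
def go(*pts):
    s=arm.observe(); r=Ro.from_rotvec(s["ee_rot"]); p=s["position"]
    print("clock",round(s["clock"],2),"pos",np.round(p,4),"w",round(s["width"]*9.2,2),"F",np.round(s["force"],1),"gf",round(s["gripper_force"],1),"joints",np.round(s["joints"],2))
    th=np.arctan2(*r.as_matrix()[:2,0][::-1]); print("theta err",round(th-(Q[2]+np.pi),4),"tilt",np.round(r.as_matrix()[2],4))
    for t in pts: t=np.array(t); print(np.round(t,4),"delta cm",np.round(r.inv().apply(t-p)*100,2)); p=t
E
python3 -c "
from h import *
go(H(-.107,0,.15),H(-.107,0,.06),H(-.107,0,.026))"
```

```text
clock 2.3 pos [ 0.2821 -0.5577  0.2267] w 2.43 F [-1.2  0.3  0.2] gf 0.0 joints [ 1.17  0.45 -0.23  1.56  0.11  1.15  0.97]
theta err 0.0022 tilt [ 1.e-04  1.e-04 -1.e+00]
[ 0.5423 -0.0666  0.15  ] delta cm [47.83 28.3   7.68]
[ 0.5423 -0.0666  0.06  ] delta cm [-0. -0.  9.]
[ 0.5423 -0.0666  0.026 ] delta cm [-0.  -0.   3.4]
```

carry_out(claw=[0, 0, 0, 0, 0, 0, 0, 0, 0, 0, 0, 0, 0, 0, 0, 0, 0, 0], delta_pos=[[2.99, 1.77, 0], [2.99, 1.77, 0], [2.99, 1.77, 0], [2.99, 1.77, 0], [2.99, 1.77, 0], [2.99, 1.77, 0], [2.99, 1.77, 0], [2.99, 1.77, 0], [2.99, 1.77, 0], [2.99, 1.77, 0], [2.99, 1.77, 0], [2.99, 1.77, 0], [2.99, 1.77, 0], [2.99, 1.77, 0], [2.99, 1.77, 3], [2.99, 1.77, 4], [0, 0, 0], [0, 0, 0]], angular=[[0, 0, 0], [0, 0, 0], [0, 0, 0], [0, 0, 0], [0, 0, 0], [0, 0, 0], [0, 0, 0], [0, 0, 0], [0, 0, 0], [0, 0, 0], [0, 0, 0], [0, 0, 0], [0, 0, 0], [0, 0, 0], [0, 0, 0], [0, 0, 0], [0, 0, 0], [0, 0, 0]])

```text
clock: 4.1
position: [0.5424, -0.0679, 0.1582]
ee_rot: [-2.171, -2.268, 0.002]
force: [1.4, 0.7, 0.9]
width: 0.005
gripper_force: 0.0
```

```bash
python3 -c "
from h import *
go(H(-.107,0,.05),H(-.107,0,.024))"
```

```text
clock 4.1 pos [ 0.5424 -0.0679  0.1582] w 0.04 F [1.4 0.7 0.9] gf 0.0 joints [ 0.35  0.42 -0.44  1.82  0.21  0.95 -0.13]
theta err -0.0013 tilt [ 4.0e-04 -2.1e-03 -1.0e+00]
[ 0.5423 -0.0666  0.05  ] delta cm [ 0.13  0.02 10.82]
[ 0.5423 -0.0666  0.024 ] delta cm [-0.    0.01  2.6 ]
```

carry_out(claw=[0, 0, 0, 0, 0, 0, 0, 0, 0, 0, 0, 0, 0, 0, 0], delta_pos=[[0.2, 0, 2.7], [0, 0, 2.7], [0, 0, 2.7], [0, 0, 2.7], [0, 0, 0.5], [0, 0, 0.5], [0, 0, 0.5], [0, 0, 0.5], [0, 0, 0.5], [0, 0, 0], [0, 0, 0], [0, 0, -3], [0, 0, -4], [0, 0, -1], [0, 0, 0]], angular=[[0, 0, 0], [0, 0, 0], [0, 0, 0], [0, 0, 0], [0, 0, 0], [0, 0, 0], [0, 0, 0], [0, 0, 0], [0, 0, 0], [0, 0, 0], [0, 0, 0], [0, 0, 0], [0, 0, 0], [0, 0, 0], [0, 0, 0]])

```text
clock: 5.6
position: [0.5441, -0.0668, 0.1079]
ee_rot: [2.169, 2.268, 0.004]
force: [-0.4, 0.7, 0.7]
width: 0.007
gripper_force: 0.0
```

Run:
```python
from h import *
p=arm.get_image("side"); im=p["frame"][...,::-1]; cv2.imwrite("pics/gate.png",cv2.resize(im[140:290,150:310],None,fx=4,fy=4))
go((.542,.109,.10),(.542,.109,.012))
for col in("copper","green"):
  for a,c in blobs(p,col):
    q=podfit(p,c)
    if .38<q[0]<.6 and q[1]>.05: print(col,a,np.round(q,4))
```

```text
clock 5.65 pos [ 0.5431 -0.0669  0.1064] w 0.05 F [-0.2 -0.5  0.2] gf 0.0 joints [ 0.33  0.48 -0.42  1.88  0.26  0.84 -0.17]
theta err -0.0001 tilt [-5.0e-04  1.5e-03 -1.0e+00]
[0.542 0.109 0.1  ] delta cm [17.57  0.68  0.63]
[0.542 0.109 0.012] delta cm [ 0.   -0.01  8.8 ]
copper 49 [0.4341 0.3302]
green 30 [0.4637 0.1099]
```

View pics/gate.png

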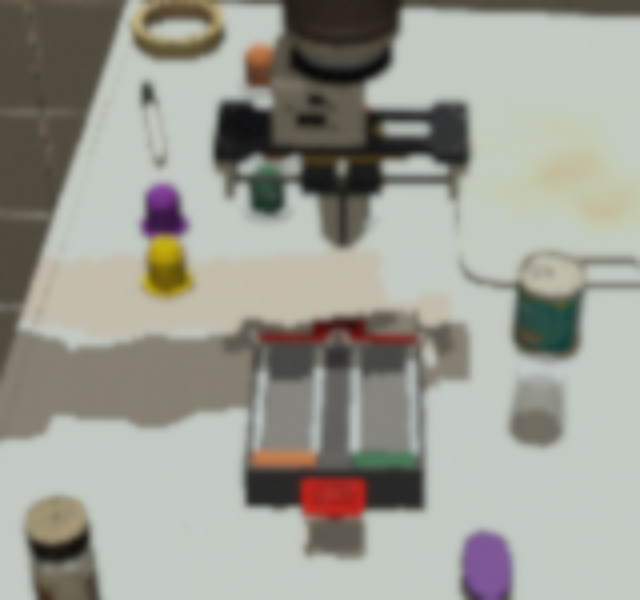

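carry_out(claw=[5.5, 5.5, 5.5, 5.5, 5.5, 5.5, 5.5, 5.5, 5.5, 5.5, 5.5, 5.5, 3, 2, 2, 2, 2], delta_pos=[[3.5, 0, 0], [3.5, 0, 0], [3.5, 0, 0], [3.5, 0, 0], [3.55, 0, 0], [0, 0, 0], [0, 0, 2.5], [0, 0, 2.5], [0, 0, 2.5], [0, 0, 1.5], [0, 0, 0.4], [0, 0, 0], [0, 0, 0], [0, 0, 0], [0, 0, 0], [0, 0, 0], [0, 0, 0]], angular=[[0, 0, 0], [0, 0, 0], [0, 0, 0], [0, 0, 0], [0, 0, 0], [0, 0, 0], [0, 0, 0], [0, 0, 0], [0, 0, 0], [0, 0, 0], [0, 0, 0], [0, 0, 0], [0, 0, 0], [0, 0, 0], [0, 0, 0], [0, 0, 0], [0, 0, 0]], force=25)

```text
clock: 7.35
position: [0.5354, 0.1088, 0.0127]
ee_rot: [2.17, 2.27, 0.002]
force: [-0.4, -0.7, 6.8]
width: 0.363
gripper_force: 25.0
```

Run:
```python
from h import *
z=arm.observe()["position"][2]+.0255
q=arm.observe()["position"]
go((q[0],q[1],z),H(-.135,.036,z),H(.037,.036,z))
p=arm.get_image("top"); im=p["frame"][...,::-1]; cv2.imwrite("pics/g1.png",cv2.resize(im[120:270,90:350],None,fx=3,fy=3))
```

```text
clock 7.35 pos [0.5354 0.1088 0.0127] w 3.34 F [-0.4 -0.7  6.8] gf 25.0 joints [-0.03  0.61 -0.38  1.95  0.36  0.64 -0.59]
theta err 0.0001 tilt [ 1.0e-04  1.4e-03 -1.0e+00]
[0.5354 0.1088 0.0382] delta cm [ 0.    0.   -2.55]
[ 0.577  -0.037   0.0382] delta cm [-14.75   3.5    0.  ]
[ 0.5847 -0.2088  0.0382] delta cm [-17.2  -0.   -0. ]
```

View pics/g1.png

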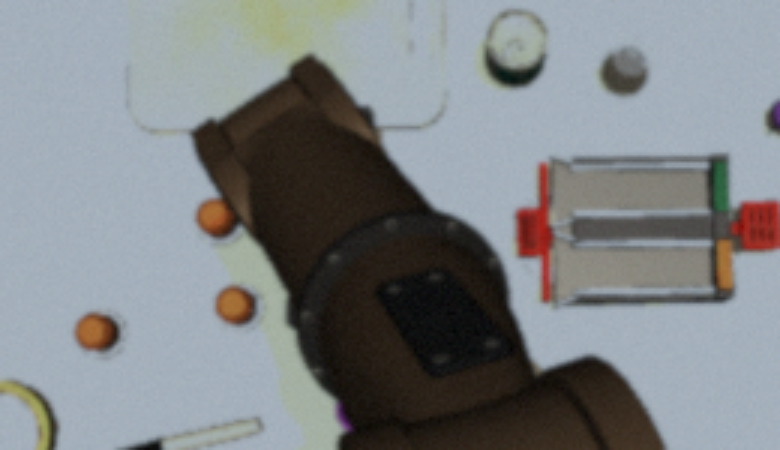

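carry_out(claw=[2, 2, 2, 2, 2, 2, 2, 2, 2, 2], delta_pos=[[0, 0, -1.3], [0, 0, -1.25], [-2, 0.5, 0], [-3, 0.75, 0], [-3, 0.75, 0], [-3, 0.75, 0], [-2.5, 0.75, 0], [-1.25, 0, 0], [0, 0, 0], [0, 0, 0]], angular=[[0, 0, 0], [0, 0, 0], [0, 0, 0], [0, 0, 0], [0, 0, 0], [0, 0, 0], [0, 0, 0], [0, 0, 0], [0, 0, 0], [0, 0, 0]])

```text
clock: 8.4
position: [0.576, -0.0357, 0.0379]
ee_rot: [-2.169, -2.271, -0.001]
force: [-0.1, 0.9, -0.7]
width: 0.359
gripper_force: 25.0
```

Run:
```python
from h import *
go(H(-.135,.036,.0385),H(.037,.036,.0385))
p=arm.get_image("side"); im=p["frame"][...,::-1]; cv2.imwrite("pics/g1b.png",cv2.resize(im[160:280,170:310],None,fx=5,fy=5,interpolation=cv2.INTER_CUBIC))
```

```text
clock 8.4 pos [ 0.576  -0.0357  0.0379] w 3.3 F [-0.1  0.9 -0.7] gf 25.0 joints [ 0.25  0.61 -0.4   1.85  0.34  0.74 -0.29]
theta err 0.001 tilt [ 1.e-03  1.e-04 -1.e+00]
[ 0.577  -0.037   0.0385] delta cm [-0.14  0.09 -0.06]
[ 0.5847 -0.2088  0.0385] delta cm [-17.2   -0.02  -0.02]
```

View pics/g1b.png

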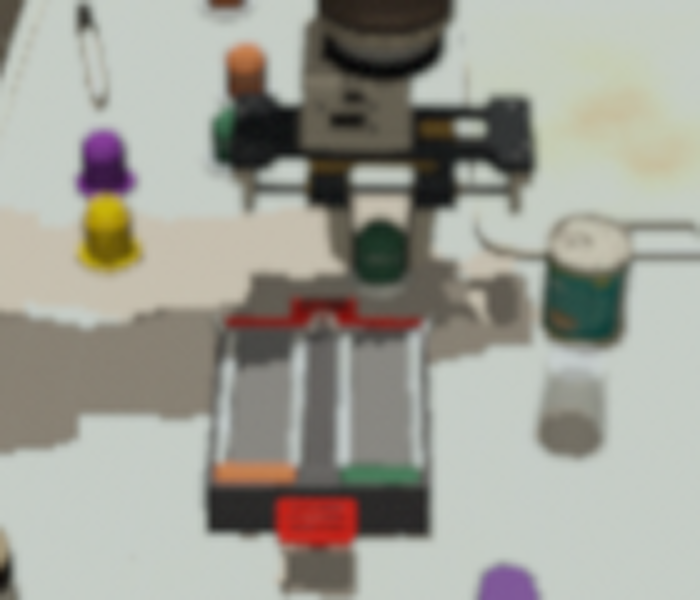

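carry_out(claw=[2, 2, 2, 2, 2, 2, 2, 2, 2], delta_pos=[[-1.2, 0.1, 0], [-1.2, 0, 0], [-1.2, 0, 0], [-1.2, 0, 0], [-1.2, 0, 0], [-1.2, 0, 0], [-1, 0, 0], [0, 0, 0], [0, 0, 0]], angular=[[0, 0, 0], [0, 0, 0], [0, 0, 0], [0, 0, 0], [0, 0, 0], [0, 0, 0], [0, 0, 0], [0, 0, 0], [0, 0, 0]])

```text
clock: 9.35
position: [0.5811, -0.1189, 0.0374]
ee_rot: [-2.171, -2.27, -0.0]
force: [0.5, 0.4, -1.4]
width: 0.363
gripper_force: 25.0
```

Run:
```python
from h import *
go(H(.037,.036,.0385))
```

```text
clock 9.35 pos [ 0.5811 -0.1189  0.0374] w 3.34 F [ 0.5  0.4 -1.4] gf 25.0 joints [ 0.39  0.63 -0.4   1.81  0.34  0.76 -0.15]
theta err -0.0002 tilt [ 4.e-04  0.e+00 -1.e+00]
[ 0.5847 -0.2088  0.0385] delta cm [-9.   -0.04 -0.11]
```

carry_out(claw=[2, 2, 2, 2, 2, 2, 2, 2, 2, 2, 2, 2, 2, 2], delta_pos=[[-1.2, 0, -0.05], [-1.2, 0, 0], [-1.2, 0, 0], [-1.2, 0, 0], [-1.2, 0, 0], [-1.2, 0, 0], [-0.9, 0, 0], [-0.2, 0, 0], [-0.2, 0, 0], [-0.2, 0, 0], [-0.2, 0, 0], [-0.1, 0, 0], [0, 0, 0], [0, 0, 0]], angular=[[0, 0, 0], [0, 0, 0], [0, 0, 0], [0, 0, 0], [0, 0, 0], [0, 0, 0], [0, 0, 0], [0, 0, 0], [0, 0, 0], [0, 0, 0], [0, 0, 0], [0, 0, 0], [0, 0, 0], [0, 0, 0]])

```text
clock: 10.75
position: [0.5852, -0.2079, 0.038]
ee_rot: [-2.169, -2.272, -0.001]
force: [-0.3, 4.8, 1.1]
width: 0.362
gripper_force: 25.0
```

Run:
```python
from h import *
go(H(.037,.036,.0385))
```

```text
clock 10.75 pos [ 0.5852 -0.2079  0.038 ] w 3.33 F [-0.3  4.8  1.1] gf 25.0 joints [ 0.52  0.67 -0.4   1.74  0.34  0.8   0.01]
theta err 0.0011 tilt [ 8.e-04  0.e+00 -1.e+00]
[ 0.5847 -0.2088  0.0385] delta cm [-0.09 -0.06 -0.05]
```

carry_out(claw=[2, 2, 2, 4.8, 4.8, 4.8, 4.8, 4.8, 4.8, 4.8, 4.8, 4.8, 4.8, 4.8, 4.8, 4.8], delta_pos=[[-0.1, 0, 0], [-0.1, 0, 0], [0, 0, 0], [0, 0, 0], [0, 0, 0], [0, 0, -2], [0, 0, -3], [0, 0, -3], [3.3, -1, 0], [3.3, -1, 0], [3.3, -1, 0], [3.3, -1, 0], [3.3, -1, 0], [3.3, -1, 0], [0, 0, 0], [0, 0, 0]], angular=[[0, 0, 0], [0, 0, 0], [0, 0, 0], [0, 0, 0], [0, 0, 0], [0, 0, 0], [0, 0, 0], [0, 0, 0], [0, 0, 0], [0, 0, 0], [0, 0, 0], [0, 0, 0], [0, 0, 0], [0, 0, 0], [0, 0, 0], [0, 0, 0]])

```text
clock: 12.35
position: [0.5166, -0.0159, 0.1182]
ee_rot: [2.169, 2.271, -0.0]
force: [0.9, -1.6, -0.0]
width: 0.519
gripper_force: 0.0
```

```bash
cat >> h.py <<'E'
def find():
    for n in("top","side"):
        p=arm.get_image(n)
        for col in("copper","green"):
            for a,c in blobs(p,col):
                q=podfit(p,c)
                if .3<q[0]<.66 and .0<q[1]<.45: print(n,col,a,"table",np.round(q,4))
                elif .45<q[0]<.66 and -.24<q[1]<.0:
                    q=podfit(p,c,.024); d=q-Q[:2]; k,s=np.cos(Q[2]),np.sin(Q[2]); print(n,col,a,"rack",np.round([k*d[0]+s*d[1],-s*d[0]+k*d[1]],4))
E
python3 - <<'E'
from h import *
find(); go((.464,.119,.118),(.464,.119,.0125))
E
```

```text
top copper 73 rack [-0.143   0.1052]
top copper 30 table [0.6354 0.0163]
top copper 30 rack [-0.0773  0.0767]
top copper 20 table [0.5832 0.0209]
top copper 104 table [0.5466 0.2227]
top copper 104 table [0.4989 0.1604]
top copper 107 table [0.4375 0.3264]
top green 196 rack [0.0503 0.0383]
top green 101 table [0.4651 0.1176]
side copper 57 table [0.4968 0.1621]
side copper 13 rack [-0.0732  0.0396]
side copper 60 rack [ 0.0672 -0.0369]
side green 19 table [0.459  0.1085]
side green 144 rack [0.0422 0.0365]
clock 12.45 pos [ 0.5169 -0.0173  0.118 ] w 4.81 F [-1.2 -0.4 -0.6] gf 0.0 joints [ 0.3   0.43 -0.49  1.93  0.27  0.84 -0.29]
theta err -0.0015 tilt [-1.e-03  4.e-04 -1.e+00]
[0.464 0.119 0.118] delta cm [13.85 -4.69 -0.02]
[0.464  0.119  0.0125] delta cm [ 1.000e-02 -0.000e+00  1.055e+01]
```

carry_out(claw=[4.8, 4.8, 4.8, 4.8, 4.8, 4.8, 4.8, 4.8, 4.8, 4.8, 4.8, 3, 2, 2, 2, 2], delta_pos=[[3.45, -1.17, 0], [3.45, -1.17, 0], [3.45, -1.17, 0], [3.45, -1.17, 0], [0, 0, 0], [0, 0, 3], [0, 0, 3], [0, 0, 2.5], [0, 0, 1.5], [0, 0, 0.5], [0, 0, 0], [0, 0, 0], [0, 0, 0], [0, 0, 0], [0, 0, 0], [0, 0, 0]], angular=[[0, 0, 0], [0, 0, 0], [0, 0, 0], [0, 0, 0], [0, 0, 0], [0, 0, 0], [0, 0, 0], [0, 0, 0], [0, 0, 0], [0, 0, 0], [0, 0, 0], [0, 0, 0], [0, 0, 0], [0, 0, 0], [0, 0, 0], [0, 0, 0]])

```text
clock: 14.05
position: [0.4642, 0.1199, 0.0138]
ee_rot: [2.17, 2.27, 0.002]
force: [-0.4, -1.7, 6.8]
width: 0.366
gripper_force: 25.0
```

Run:
```python
from h import *
q=arm.observe()["position"];z=q[2]+.0255
go((q[0],q[1],z),H(-.135,.036,z),H(-.009,.036,z))
```

```text
clock 14.05 pos [0.4642 0.1199 0.0138] w 3.37 F [-0.4 -1.7  6.8] gf 25.0 joints [-0.04  0.55 -0.43  2.11  0.41  0.57 -0.72]
theta err -0.0001 tilt [-1.0e-04  1.7e-03 -1.0e+00]
[0.4642 0.1199 0.0393] delta cm [-0.    0.   -2.55]
[ 0.577  -0.037   0.0393] delta cm [-16.19  10.57   0.02]
[ 0.5827 -0.1629  0.0393] delta cm [-12.6   0.    0. ]
```

carry_out(claw=[2, 2, 2, 2, 2, 2, 2, 2, 2, 2, 2], delta_pos=[[0, 0, -1.35], [0, 0, -1.3], [-2.2, 1.5, 0], [-3, 2, 0], [-3, 2, 0], [-3, 2, 0], [-3, 2, 0], [-1.95, 1.05, 0], [0, 0, 0], [0, 0, 0], [0, 0, 0]], angular=[[0, 0, 0], [0, 0, 0], [0, 0, 0], [0, 0, 0], [0, 0, 0], [0, 0, 0], [0, 0, 0], [0, 0, 0], [0, 0, 0], [0, 0, 0], [0, 0, 0]])

```text
clock: 15.15
position: [0.5756, -0.0353, 0.0398]
ee_rot: [-2.169, -2.272, -0.001]
force: [-0.5, 0.7, -0.7]
width: 0.362
gripper_force: 25.0
```

Run:
```python
from h import *
go(H(-.135,.036,.039),H(-.009,.036,.039))
```

```text
clock 15.15 pos [ 0.5756 -0.0353  0.0398] w 3.33 F [-0.5  0.7 -0.7] gf 25.0 joints [ 0.28  0.62 -0.45  1.85  0.38  0.76 -0.32]
theta err 0.0017 tilt [ 6.e-04 -1.e-04 -1.e+00]
[ 0.577 -0.037  0.039] delta cm [-0.17  0.13  0.08]
[ 0.5827 -0.1629  0.039 ] delta cm [-1.26e+01 -2.00e-02 -1.00e-02]
```

carry_out(claw=[2, 2, 2, 2, 2, 2, 2, 2, 2, 2, 2, 2, 2, 2, 2, 2, 2, 2], delta_pos=[[-1.2, 0.1, 0.08], [-1.2, 0.03, 0], [-1.2, 0, 0], [-1.2, 0, 0], [-1.2, 0, 0], [-1.2, 0, 0], [-1.2, 0, 0], [-1.2, 0, 0], [-1.2, 0, 0], [-1.1, 0, 0], [-0.2, 0, 0], [-0.2, 0, 0], [-0.2, 0, 0], [-0.2, 0, 0], [-0.2, 0, 0], [0, 0, 0], [0, 0, 0], [0, 0, 0]], angular=[[0, 0, 0], [0, 0, 0], [0, 0, 0], [0, 0, 0], [0, 0, 0], [0, 0, 0], [0, 0, 0], [0, 0, 0], [0, 0, 0], [0, 0, 0], [0, 0, 0], [0, 0, 0], [0, 0, 0], [0, 0, 0], [0, 0, 0], [0, 0, 0], [0, 0, 0], [0, 0, 0]])

```text
clock: 16.95
position: [0.5833, -0.1615, 0.0389]
ee_rot: [-2.165, -2.273, -0.004]
force: [-1.8, 8.6, 3.2]
width: 0.364
gripper_force: 25.0
```

Run:
```python
from h import *
go(H(-.009,.036,.039))
```

```text
clock 16.95 pos [ 0.5833 -0.1615  0.0389] w 3.35 F [-1.8  8.6  3.2] gf 25.0 joints [ 0.49  0.66 -0.45  1.78  0.38  0.79 -0.1 ]
theta err 0.0035 tilt [ 0.0035  0.     -1.    ]
[ 0.5827 -0.1629  0.039 ] delta cm [-0.14 -0.07 -0.01]
```

carry_out(claw=[2, 4.8, 4.8, 4.8, 4.8, 4.8, 4.8, 4.8, 4.8, 4.8, 4.8, 4.8, 4.8, 4.8], delta_pos=[[-0.1, 0, 0], [0, 0, 0], [0, 0, 0], [0, 0, -2], [0, 0, -3], [0, 0, -3], [3.2, -0.7, 0], [3.2, -0.7, 0], [3.2, -0.7, 0], [3.2, -0.7, 0], [3.2, -0.7, 0], [3.2, -0.7, 0], [0, 0, 0], [0, 0, 0]], angular=[[0, 0, 0], [0, 0, 0], [0, 0, 0], [0, 0, 0], [0, 0, 0], [0, 0, 0], [0, 0, 0], [0, 0, 0], [0, 0, 0], [0, 0, 0], [0, 0, 0], [0, 0, 0], [0, 0, 0], [0, 0, 0]])

```text
clock: 18.35
position: [0.5327, 0.0238, 0.1189]
ee_rot: [2.168, 2.272, -0.0]
force: [-0.7, -1.2, -0.5]
width: 0.522
gripper_force: 0.0
```

Run:
```python
from h import *
find(); go((.498,.1615,.118),(.498,.1615,.0125))
```

```text
top copper 32 rack [-0.1416  0.1106]
top copper 30 table [0.6003 0.0859]
top copper 105 table [0.5465 0.2225]
top copper 103 table [0.499  0.1605]
top copper 107 table [0.4375 0.3264]
top green 196 rack [0.0506 0.0384]
top green 111 rack [-0.0081  0.039 ]
side copper 44 table [0.5409 0.2304]
side copper 45 table [0.4993 0.1602]
side copper 60 rack [ 0.0672 -0.0369]
side green 234 rack [0.021  0.0364]
clock 18.45 pos [0.5329 0.0222 0.1186] w 4.81 F [-0.  -0.5  0. ] gf 0.0 joints [ 0.25  0.47 -0.53  1.89  0.31  0.87 -0.39]
theta err -0.0012 tilt [-9.e-04  1.e-04 -1.e+00]
[0.498  0.1615 0.118 ] delta cm [14.07 -2.88  0.05]
[0.498  0.1615 0.0125] delta cm [ 1.000e-02 -0.000e+00  1.055e+01]
```

carry_out(claw=[4.8, 4.8, 4.8, 4.8, 4.8, 4.8, 4.8, 4.8, 4.8, 4.8, 4.8, 3, 2, 2, 2, 2], delta_pos=[[3.5, -0.72, 0], [3.5, -0.72, 0], [3.5, -0.72, 0], [3.55, -0.72, 0], [0, 0, 0], [0, 0, 3], [0, 0, 3], [0, 0, 2.5], [0, 0, 1.5], [0, 0, 0.5], [0, 0, 0], [0, 0, 0], [0, 0, 0], [0, 0, 0], [0, 0, 0], [0, 0, 0]], angular=[[0, 0, 0], [0, 0, 0], [0, 0, 0], [0, 0, 0], [0, 0, 0], [0, 0, 0], [0, 0, 0], [0, 0, 0], [0, 0, 0], [0, 0, 0], [0, 0, 0], [0, 0, 0], [0, 0, 0], [0, 0, 0], [0, 0, 0], [0, 0, 0]])

```text
clock: 20.05
position: [0.4982, 0.1625, 0.0145]
ee_rot: [2.17, 2.27, 0.002]
force: [0.2, -1.7, 6.5]
width: 0.361
gripper_force: 25.0
```

Run:
```python
from h import *
q=arm.observe()["position"];z=q[2]+.0255
go((q[0],q[1],z),H(-.135,-.036,z),H(.037,-.036,z))
```

```text
clock 20.05 pos [0.4982 0.1625 0.0145] w 3.32 F [ 0.2 -1.7  6.5] gf 25.0 joints [-0.08  0.6  -0.47  2.    0.44  0.64 -0.79]
theta err -0.0 tilt [-0.      0.0016 -1.    ]
[0.4982 0.1625 0.04  ] delta cm [-0.    0.   -2.55]
[ 0.5051 -0.0403  0.04  ] delta cm [-20.29  -0.23   0.  ]
[ 0.5128 -0.2121  0.04  ] delta cm [-17.2   0.    0. ]
```

carry_out(claw=[2, 2, 2, 2, 2, 2, 2, 2, 2, 2, 2, 2], delta_pos=[[0, 0, -1.3], [0, 0, -1.3], [-2.5, 0, 0], [-3, 0, 0], [-3, 0, 0], [-3, 0, 0], [-3, 0, 0], [-3, 0, 0], [-2.7, -0.1, 0], [0, 0, 0], [0, 0, 0], [0, 0, 0]], angular=[[0, 0, 0], [0, 0, 0], [0, 0, 0], [0, 0, 0], [0, 0, 0], [0, 0, 0], [0, 0, 0], [0, 0, 0], [0, 0, 0], [0, 0, 0], [0, 0, 0], [0, 0, 0]])

```text
clock: 21.25
position: [0.5059, -0.0382, 0.0404]
ee_rot: [2.169, 2.272, 0.002]
force: [1.3, 0.1, -0.9]
width: 0.363
gripper_force: 25.0
```

Run:
```python
from h import *
go(H(-.135,-.036,.0395),H(.037,-.036,.0395))
```

```text
clock 21.25 pos [ 0.5059 -0.0382  0.0404] w 3.34 F [ 1.3  0.1 -0.9] gf 25.0 joints [ 0.34  0.55 -0.5   2.02  0.41  0.67 -0.38]
theta err 0.0013 tilt [ 5.e-04  1.e-03 -1.e+00]
[ 0.5051 -0.0403  0.0395] delta cm [-0.2  -0.09  0.09]
[ 0.5128 -0.2121  0.0395] delta cm [-1.72e+01 -2.00e-02 -1.00e-02]
```

carry_out(claw=[2, 2, 2, 2, 2, 2, 2, 2, 2, 2, 2, 2, 2, 2, 2, 2, 2, 2, 2, 2], delta_pos=[[-1.25, -0.09, 0.06], [-1.25, 0, 0], [-1.25, 0, 0], [-1.25, 0, 0], [-1.25, 0, 0], [-1.25, 0, 0], [-1.25, 0, 0], [-1.25, 0, 0], [-1.25, 0, 0], [-1.25, 0, 0], [-1.25, 0, 0], [-1.25, 0, 0], [-1.25, 0, 0], [-0.3, 0, 0], [-0.2, 0, 0], [-0.2, 0, 0], [-0.2, 0, 0], [-0.2, 0, 0], [0, 0, 0], [0, 0, 0]], angular=[[0, 0, 0], [0, 0, 0], [0, 0, 0], [0, 0, 0], [0, 0, 0], [0, 0, 0], [0, 0, 0], [0, 0, 0], [0, 0, 0], [0, 0, 0], [0, 0, 0], [0, 0, 0], [0, 0, 0], [0, 0, 0], [0, 0, 0], [0, 0, 0], [0, 0, 0], [0, 0, 0], [0, 0, 0], [0, 0, 0]])

```text
clock: 23.25
position: [0.5126, -0.2106, 0.0392]
ee_rot: [-2.168, -2.272, -0.002]
force: [-1.6, 4.8, 2.2]
width: 0.364
gripper_force: 25.0
```

Run:
```python
from h import *
go(H(.037,-.036,.0395))
```

```text
clock 23.25 pos [ 0.5126 -0.2106  0.0392] w 3.35 F [-1.6  4.8  2.2] gf 25.0 joints [ 0.65  0.6  -0.5   1.9   0.41  0.74 -0.04]
theta err 0.002 tilt [ 1.8e-03 -1.0e-04 -1.0e+00]
[ 0.5128 -0.2121  0.0395] delta cm [-0.15  0.01 -0.03]
```

carry_out(claw=[2, 2, 4.8, 4.8, 4.8, 4.8, 4.8, 4.8, 4.8, 4.8, 4.8, 4.8, 4.8, 4.8, 4.8, 4.8], delta_pos=[[-0.15, 0, 0], [0, 0, 0], [0, 0, 0], [0, 0, 0], [0, 0, -2], [0, 0, -3], [0, 0, -3], [3.6, 0.4, 0], [3.6, 0.4, 0], [3.6, 0.4, 0], [3.6, 0.4, 0], [3.6, 0.4, 0], [3.6, 0.4, 0], [3.6, 0.4, 0], [0, 0, 0], [0, 0, 0]], angular=[[0, 0, 0], [0, 0, 0], [0, 0, 0], [0, 0, 0], [0, 0, 0], [0, 0, 0], [0, 0, 0], [0, 0, 0], [0, 0, 0], [0, 0, 0], [0, 0, 0], [0, 0, 0], [0, 0, 0], [0, 0, 0], [0, 0, 0], [0, 0, 0]])

```text
clock: 24.85
position: [0.5293, 0.0394, 0.1191]
ee_rot: [2.168, 2.273, -0.0]
force: [0.4, -1.5, 0.1]
width: 0.523
gripper_force: 0.0
```

Run:
```python
from h import *
find(); go((.545,.224,.118),(.545,.224,.0125))
```

```text
top copper 26 table [6.583e-01 4.000e-04]
top copper 26 table [0.5922 0.1235]
top copper 105 table [0.5465 0.2228]
top copper 187 rack [ 0.0504 -0.0345]
top copper 107 table [0.4376 0.3263]
top green 200 rack [0.0507 0.038 ]
top green 111 rack [-0.008  0.039]
side copper 15 table [0.4328 0.31  ]
side copper 28 table [0.5389 0.2284]
side copper 173 rack [ 0.0448 -0.0365]
side green 236 rack [0.0213 0.0363]
clock 24.95 pos [0.5292 0.0374 0.1189] w 4.81 F [-1.1 -0.5  0. ] gf 0.0 joints [ 0.27  0.47 -0.59  1.89  0.34  0.87 -0.45]
theta err -0.0012 tilt [-1.1e-03 -3.0e-04 -1.0e+00]
[0.545 0.224 0.118] delta cm [18.58  2.39  0.07]
[0.545  0.224  0.0125] delta cm [1.000e-02 0.000e+00 1.055e+01]
```

carry_out(claw=[4.8, 4.8, 4.8, 4.8, 4.8, 4.8, 4.8, 4.8, 4.8, 4.8, 4.8, 4.8, 3, 2, 2, 2, 2], delta_pos=[[3.7, 0.48, 0], [3.7, 0.48, 0], [3.7, 0.48, 0], [3.7, 0.48, 0], [3.75, 0.48, 0], [0, 0, 0], [0, 0, 3], [0, 0, 3], [0, 0, 2.5], [0, 0, 1.5], [0, 0, 0.5], [0, 0, 0], [0, 0, 0], [0, 0, 0], [0, 0, 0], [0, 0, 0], [0, 0, 0]], angular=[[0, 0, 0], [0, 0, 0], [0, 0, 0], [0, 0, 0], [0, 0, 0], [0, 0, 0], [0, 0, 0], [0, 0, 0], [0, 0, 0], [0, 0, 0], [0, 0, 0], [0, 0, 0], [0, 0, 0], [0, 0, 0], [0, 0, 0], [0, 0, 0], [0, 0, 0]])

```text
clock: 26.65
position: [0.5455, 0.2256, 0.0152]
ee_rot: [2.17, 2.27, 0.002]
force: [0.1, -1.3, 6.3]
width: 0.362
gripper_force: 25.0
```

Run:
```python
from h import *
q=arm.observe()["position"];z=q[2]+.0255
go((q[0],q[1],z),H(-.135,-.036,z),H(-.009,-.036,z))
```

```text
clock 26.65 pos [0.5455 0.2256 0.0152] w 3.33 F [ 0.1 -1.3  6.3] gf 25.0 joints [-0.13  0.69 -0.51  1.83  0.47  0.75 -0.85]
theta err 0.0001 tilt [ 4.0e-04  1.7e-03 -1.0e+00]
[0.5455 0.2256 0.0407] delta cm [ 0.    0.   -2.55]
[ 0.5051 -0.0403  0.0407] delta cm [-2.637e+01 -5.240e+00 -2.000e-02]
[ 0.5107 -0.1661  0.0407] delta cm [-12.6  -0.   -0. ]
```

carry_out(claw=[2, 2, 2, 2, 2, 2, 2, 2, 2, 2, 2, 2, 2, 2], delta_pos=[[0, 0, -1.3], [0, 0, -1.3], [-2.4, -0.5, 0], [-3, -0.6, 0], [-3, -0.6, 0], [-3, -0.6, 0], [-3, -0.6, 0], [-3, -0.6, 0], [-3, -0.6, 0], [-3, -0.6, 0], [-2.9, -0.6, 0], [0, 0, 0], [0, 0, 0], [0, 0, 0]], angular=[[0, 0, 0], [0, 0, 0], [0, 0, 0], [0, 0, 0], [0, 0, 0], [0, 0, 0], [0, 0, 0], [0, 0, 0], [0, 0, 0], [0, 0, 0], [0, 0, 0], [0, 0, 0], [0, 0, 0], [0, 0, 0]])

```text
clock: 28.05
position: [0.5044, -0.0387, 0.0408]
ee_rot: [2.169, 2.272, 0.002]
force: [-0.8, 0.2, -0.5]
width: 0.36
gripper_force: 25.0
```

Run:
```python
from h import *
go(H(-.135,-.036,.0402),H(-.009,-.036,.0402))
```

```text
clock 28.05 pos [ 0.5044 -0.0387  0.0408] w 3.31 F [-0.8  0.2 -0.5] gf 25.0 joints [ 0.38  0.55 -0.55  2.02  0.45  0.69 -0.41]
theta err 0.0013 tilt [ 5.0e-04  1.4e-03 -1.0e+00]
[ 0.5051 -0.0403  0.0402] delta cm [-0.16  0.06  0.06]
[ 0.5107 -0.1661  0.0402] delta cm [-1.26e+01 -2.00e-02 -1.00e-02]
```

carry_out(claw=[2, 2, 2, 2, 2, 2, 2, 2, 2, 2, 2, 2, 2, 2, 2, 2, 2, 2], delta_pos=[[-1.2, 0.05, 0.04], [-1.2, 0, 0], [-1.2, 0, 0], [-1.2, 0, 0], [-1.2, 0, 0], [-1.2, 0, 0], [-1.2, 0, 0], [-1.2, 0, 0], [-1.2, 0, 0], [-1.1, 0, 0], [-0.2, 0, 0], [-0.2, 0, 0], [-0.2, 0, 0], [-0.2, 0, 0], [-0.2, 0, 0], [0, 0, 0], [0, 0, 0], [0, 0, 0]], angular=[[0, 0, 0], [0, 0, 0], [0, 0, 0], [0, 0, 0], [0, 0, 0], [0, 0, 0], [0, 0, 0], [0, 0, 0], [0, 0, 0], [0, 0, 0], [0, 0, 0], [0, 0, 0], [0, 0, 0], [0, 0, 0], [0, 0, 0], [0, 0, 0], [0, 0, 0], [0, 0, 0]])

```text
clock: 29.85
position: [0.5101, -0.1643, 0.04]
ee_rot: [-2.164, -2.273, -0.004]
force: [-3.0, 10.4, 5.5]
width: 0.36
gripper_force: 25.0
```

Run:
```python
from h import *
go(H(-.009,-.036,.0402))
```

```text
clock 29.85 pos [ 0.5101 -0.1643  0.04  ] w 3.32 F [-3.  10.4  5.5] gf 25.0 joints [ 0.61  0.59 -0.55  1.95  0.45  0.73 -0.16]
theta err 0.0042 tilt [ 0.0039 -0.     -1.    ]
[ 0.5107 -0.1661  0.0402] delta cm [-0.18  0.06 -0.02]
```

carry_out(claw=[2, 4.8, 4.8, 4.8, 4.8, 4.8, 4.8, 4.8, 4.8, 4.8, 4.8, 4.8, 4.8, 4.8, 4.8, 4.8], delta_pos=[[-0.1, 0, 0], [0, 0, 0], [0, 0, 0], [0, 0, -2], [0, 0, -3], [0, 0, -3], [3.7, -0.4, 0], [3.7, -0.4, 0], [3.7, -0.4, 0], [3.7, -0.4, 0], [3.7, -0.4, 0], [3.7, -0.4, 0], [3.7, -0.4, 0], [3.7, -0.4, 0], [0, 0, 0], [0, 0, 0]], angular=[[0, 0, 0], [0, 0, 0], [0, 0, 0], [0, 0, 0], [0, 0, 0], [0, 0, 0], [0, 0, 0], [0, 0, 0], [0, 0, 0], [0, 0, 0], [0, 0, 0], [0, 0, 0], [0, 0, 0], [0, 0, 0], [0, 0, 0], [0, 0, 0]])

```text
clock: 31.45
position: [0.4648, 0.125, 0.1197]
ee_rot: [2.168, 2.273, -0.0]
force: [0.3, -0.2, -0.2]
width: 0.523
gripper_force: 0.0
```

Run:
```python
from h import *
find(); go((.436,.327,.118),(.436,.327,.0125))
```

```text
top copper 77 table [0.5547 0.2297]
top copper 43 table [0.5625 0.1522]
top copper 21 table [0.5342 0.2609]
top copper 189 rack [ 0.0505 -0.0346]
top copper 106 rack [-0.0072 -0.0342]
top copper 19 table [0.4723 0.2488]
top copper 106 table [0.4376 0.3262]
top green 191 rack [0.0508 0.0384]
top green 109 rack [-0.008   0.0392]
side copper 51 table [0.4347 0.3276]
side copper 266 rack [ 0.0235 -0.0363]
side green 235 rack [0.0217 0.0361]
clock 31.55 pos [0.465  0.1232 0.1195] w 4.79 F [ 0.3 -0.7 -1. ] gf 0.0 joints [ 0.16  0.42 -0.68  2.    0.35  0.84 -0.68]
theta err -0.0011 tilt [-1.e-03 -2.e-04 -1.e+00]
[0.436 0.327 0.118] delta cm [20.49 -2.01  0.13]
[0.436  0.327  0.0125] delta cm [1.000e-02 0.000e+00 1.055e+01]
```

carry_out(claw=[4.8, 4.8, 4.8, 4.8, 4.8, 4.8, 4.8, 4.8, 4.8, 4.8, 4.8, 4.8, 4.8, 3, 2, 2, 2, 2], delta_pos=[[3.4, -0.33, 0], [3.4, -0.33, 0], [3.4, -0.33, 0], [3.4, -0.33, 0], [3.4, -0.33, 0], [3.5, -0.33, 0], [0, 0, 0], [0, 0, 3], [0, 0, 3], [0, 0, 2.5], [0, 0, 1.6], [0, 0, 0.6], [0, 0, 0], [0, 0, 0], [0, 0, 0], [0, 0, 0], [0, 0, 0], [0, 0, 0]], angular=[[0, 0, 0], [0, 0, 0], [0, 0, 0], [0, 0, 0], [0, 0, 0], [0, 0, 0], [0, 0, 0], [0, 0, 0], [0, 0, 0], [0, 0, 0], [0, 0, 0], [0, 0, 0], [0, 0, 0], [0, 0, 0], [0, 0, 0], [0, 0, 0], [0, 0, 0], [0, 0, 0]])

```text
clock: 33.35
position: [0.4364, 0.3287, 0.0136]
ee_rot: [2.17, 2.27, 0.002]
force: [-0.0, -1.8, 6.7]
width: 0.365
gripper_force: 25.0
```

Run:
```python
from h import *
q=arm.observe()["position"];z=q[2]+.0255
go((q[0],q[1],z),H(-.135,-.036,z),H(-.055,-.036,z))
```

```text
clock 33.35 pos [0.4364 0.3287 0.0136] w 3.36 F [-0.  -1.8  6.7] gf 25.0 joints [-0.34  0.65 -0.57  1.94  0.53  0.7  -1.19]
theta err 0.0 tilt [ 4.0e-04  1.6e-03 -1.0e+00]
[0.4364 0.3287 0.0391] delta cm [ 0.    0.   -2.55]
[ 0.5051 -0.0403  0.0391] delta cm [-3.716e+01  5.200e+00 -1.000e-02]
[ 0.5087 -0.1202  0.0391] delta cm [-8. -0. -0.]
```

carry_out(claw=[2, 2, 2, 2, 2, 2, 2, 2, 2, 2, 2, 2, 2, 2, 2, 2, 2, 2], delta_pos=[[0, 0, -1.3], [0, 0, -1.3], [-2.1, 0.4, 0], [-3, 0.4, 0], [-3, 0.4, 0], [-3, 0.4, 0], [-3, 0.4, 0], [-3, 0.4, 0], [-3, 0.4, 0], [-3, 0.4, 0], [-3, 0.4, 0], [-3, 0.4, 0], [-3, 0.4, 0], [-3, 0.4, 0], [-2, 0.4, 0], [0, 0, 0], [0, 0, 0], [0, 0, 0]], angular=[[0, 0, 0], [0, 0, 0], [0, 0, 0], [0, 0, 0], [0, 0, 0], [0, 0, 0], [0, 0, 0], [0, 0, 0], [0, 0, 0], [0, 0, 0], [0, 0, 0], [0, 0, 0], [0, 0, 0], [0, 0, 0], [0, 0, 0], [0, 0, 0], [0, 0, 0], [0, 0, 0]])

```text
clock: 35.15
position: [0.5045, -0.0386, 0.0393]
ee_rot: [2.169, 2.272, 0.001]
force: [-0.3, 0.6, -0.6]
width: 0.366
gripper_force: 25.0
```

Run:
```python
from h import *
go(H(-.135,-.036,.0387),H(-.055,-.036,.0387))
```

```text
clock 35.15 pos [ 0.5045 -0.0386  0.0393] w 3.37 F [-0.3  0.6 -0.6] gf 25.0 joints [ 0.43  0.57 -0.62  2.02  0.51  0.71 -0.47]
theta err 0.0016 tilt [ 5.e-04  8.e-04 -1.e+00]
[ 0.5051 -0.0403  0.0387] delta cm [-0.16  0.05  0.06]
[ 0.5087 -0.1202  0.0387] delta cm [-8.   -0.01 -0.  ]
```

carry_out(claw=[2, 2, 2, 2, 2, 2, 2, 2, 2, 2, 2, 2, 2, 2], delta_pos=[[-1.2, 0.05, 0.04], [-1.2, 0, 0], [-1.2, 0, 0], [-1.2, 0, 0], [-1.2, 0, 0], [-1.2, 0, 0], [-0.2, 0, 0], [-0.2, 0, 0], [-0.2, 0, 0], [-0.2, 0, 0], [-0.2, 0, 0], [0, 0, 0], [0, 0, 0], [0, 0, 0]], angular=[[0, 0, 0], [0, 0, 0], [0, 0, 0], [0, 0, 0], [0, 0, 0], [0, 0, 0], [0, 0, 0], [0, 0, 0], [0, 0, 0], [0, 0, 0], [0, 0, 0], [0, 0, 0], [0, 0, 0], [0, 0, 0]])

```text
clock: 36.55
position: [0.5089, -0.1186, 0.0386]
ee_rot: [-2.166, -2.273, -0.004]
force: [-1.2, 8.6, 4.2]
width: 0.362
gripper_force: 25.0
```

Run:
```python
from h import *
go(H(-.055,-.036,.0387))
```

```text
clock 36.55 pos [ 0.5089 -0.1186  0.0386] w 3.33 F [-1.2  8.6  4.2] gf 25.0 joints [ 0.58  0.6  -0.62  1.98  0.51  0.73 -0.3 ]
theta err 0.0031 tilt [ 2.9e-03  7.0e-04 -1.0e+00]
[ 0.5087 -0.1202  0.0387] delta cm [-0.16 -0.03 -0.01]
```

carry_out(claw=[2, 2, 4.8, 4.8, 4.8, 4.8, 4.8, 4.8, 4.8, 4.8, 4.8, 4.8, 4.8], delta_pos=[[-0.15, 0, 0], [0, 0, 0], [0, 0, 0], [0, 0, 0], [0, 0, -2], [0, 0, -3], [0, 0, -3], [3.5, 0, 0], [3.5, 0, 0], [3.5, 0, 0], [3.5, 0, 0], [0, 0, 0], [0, 0, 0]], angular=[[0, 0, 0], [0, 0, 0], [0, 0, 0], [0, 0, 0], [0, 0, 0], [0, 0, 0], [0, 0, 0], [0, 0, 0], [0, 0, 0], [0, 0, 0], [0, 0, 0], [0, 0, 0], [0, 0, 0]])

```text
clock: 37.85
position: [0.5024, 0.017, 0.1184]
ee_rot: [2.168, 2.273, -0.0]
force: [-1.0, -0.0, -0.6]
width: 0.525
gripper_force: 0.0
```

Run:
```python
from h import *
find(); go(H(.108,0,.12),H(.108,0,.05),H(.108,0,.027))
im=[]
for n,(y,x) in(("top",(125,245)),("side",(180,170))):
    p=arm.get_image(n)["frame"][...,::-1]; im.append(cv2.resize(p[y:y+120,x:x+130],None,fx=3,fy=3,interpolation=cv2.INTER_CUBIC))
cv2.imwrite("pics/rack.png",np.hstack(im))
```

```text
top copper 25 table [0.6333 0.0272]
top copper 74 table [0.6144 0.0594]
top copper 16 rack [-0.1328  0.0712]
top copper 14 rack [-0.0976  0.0334]
top copper 22 table [0.5425 0.0716]
top copper 186 rack [ 0.0503 -0.0345]
top copper 70 rack [-0.0505 -0.0302]
top copper 104 rack [-0.0073 -0.0339]
top green 195 rack [0.0508 0.0383]
top green 111 rack [-0.0081  0.039 ]
side copper 371 rack [-0.0004 -0.0362]
side green 234 rack [0.0215 0.0363]
clock 37.95 pos [0.5024 0.0153 0.1181] w 4.83 F [ 0.2 -0.1 -0.3] gf 0.0 joints [ 0.4   0.47 -0.72  1.95  0.4   0.87 -0.48]
theta err -0.0011 tilt [-1.e-03 -4.e-04 -1.e+00]
[ 0.5519 -0.2814  0.12  ] delta cm [-29.86   3.65  -0.16]
[ 0.5519 -0.2814  0.05  ] delta cm [0.01 0.   7.  ]
[ 0.5519 -0.2814  0.027 ] delta cm [0.  0.  2.3]
```

View pics/rack.png

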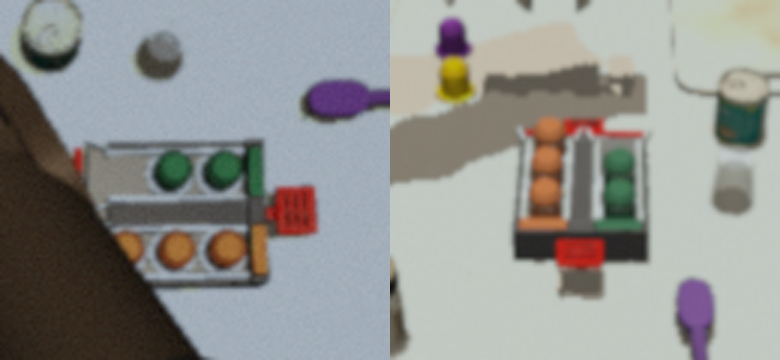

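carry_out(claw=[0, 0, 0, 0, 0, 0, 0, 0, 0, 0, 0, 0], delta_pos=[[-2.8, 0.36, 0], [-3, 0.36, 0], [-3, 0.36, 0], [-3, 0.36, 0], [-3, 0.36, 0], [-3, 0.36, 0], [-3, 0.36, 0], [-3, 0.36, 0], [-3, 0.36, 0], [-3, 0.36, 0], [0, 0, 0], [0, 0, 0]], angular=[[0, 0, 0], [0, 0, 0], [0, 0, 0], [0, 0, 0], [0, 0, 0], [0, 0, 0], [0, 0, 0], [0, 0, 0], [0, 0, 0], [0, 0, 0], [0, 0, 0], [0, 0, 0]])

```text
clock: 39.25
position: [0.551, -0.281, 0.1178]
ee_rot: [-2.174, -2.267, 0.0]
force: [0.6, 0.5, 0.7]
width: 0.004
gripper_force: 0.0
```

Run:
```python
from h import *
go(H(.108,0,.05),H(.108,0,.028))
```

```text
clock 39.25 pos [ 0.551  -0.281   0.1178] w 0.04 F [0.6 0.5 0.7] gf 0.0 joints [ 0.81  0.62 -0.65  1.67  0.43  1.    0.06]
theta err -0.003 tilt [ 3.e-04 -6.e-04 -1.e+00]
[ 0.5519 -0.2814  0.05  ] delta cm [-0.04  0.1   6.78]
[ 0.5519 -0.2814  0.028 ] delta cm [-0.   0.   2.2]
```

carry_out(claw=[0, 0, 0, 0, 0, 0, 0, 0, 0, 0, 0, 0, 0, 0, 0], delta_pos=[[0, 0.1, 2.5], [0, 0, 2.5], [0, 0, 1.8], [0, 0, 0.4], [0, 0, 0.4], [0, 0, 0.4], [0, 0, 0.4], [0, 0, 0.4], [0, 0, 0.1], [0, 0, 0], [0, 0, -3], [0, 0, -4], [0, 0, -4], [0, 0, -1], [0, 0, 0]], angular=[[0, 0, 0], [0, 0, 0], [0, 0, 0], [0, 0, 0], [0, 0, 0], [0, 0, 0], [0, 0, 0], [0, 0, 0], [0, 0, 0], [0, 0, 0], [0, 0, 0], [0, 0, 0], [0, 0, 0], [0, 0, 0], [0, 0, 0]])

```text
clock: 40.75
position: [0.554, -0.2797, 0.1514]
ee_rot: [2.168, 2.268, 0.002]
force: [0.1, -0.1, -0.2]
width: 0.007
gripper_force: 0.0
```

carry_out(claw=[0, 0, 0, 0, 0, 0, 0, 0], delta_pos=[[-2.5, 0, 0], [-2.5, 0, 0], [-2.5, 0, 0], [-2.5, 0, 0], [-2.5, 0, 0], [-2.5, 0, 0], [0, 0, 0], [0, 0, 0]], angular=[[0, 0, 0], [0, 0, 0], [0, 0, 0], [0, 0, 0], [0, 0, 0], [0, 0, 0], [0, 0, 0], [0, 0, 0]])

```text
clock: 41.55
position: [0.5587, -0.429, 0.1471]
ee_rot: [-2.17, -2.268, 0.0]
force: [0.5, 0.4, 1.7]
width: 0.001
gripper_force: 0.0
```

Run:
```python
from h import *
go(); im=[]
for n,(y,x) in(("top",(125,245)),("side",(180,170))):
    p=arm.get_image(n)["frame"][...,::-1]; im.append(cv2.resize(p[y:y+120,x:x+130],None,fx=3,fy=3,interpolation=cv2.INTER_CUBIC))
cv2.imwrite("pics/rack2.png",np.hstack(im))
```

```text
clock 41.55 pos [ 0.5587 -0.429   0.1471] w 0.01 F [0.5 0.4 1.7] gf 0.0 joints [ 0.94  0.71 -0.63  1.4   0.43  1.17  0.3 ]
theta err -0.0006 tilt [ 0.0019 -0.0022 -1.    ]
```

View pics/rack2.png

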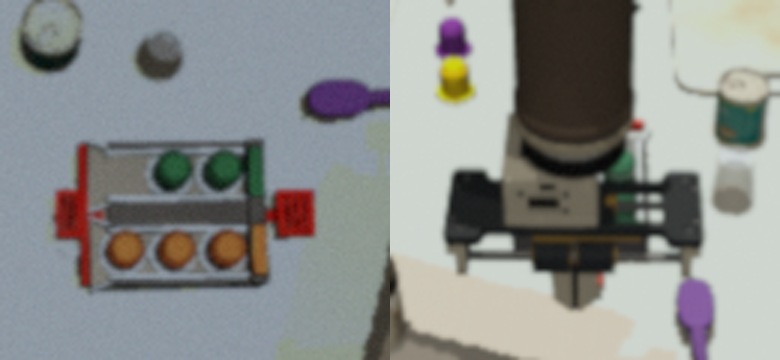

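Run:
```python
from h import *
p=arm.get_image("top")
print([(a,np.round(c,1)) for a,c in blobs(p,"red") if 250<c[0]<360])
print([(a,np.round(c,1)) for a,c in blobs(np.load("top.npy",allow_pickle=True).item(),"red") if 250<c[0]<360])
r=p["frame"][150:240,250:360].astype(int); q=np.load("top.npy",allow_pickle=True).item()["frame"][150:240,250:360].astype(int)
d=np.abs(r-q).sum(2); print("bar/tab diff",d[20:75,10:26].mean(),"paddle",d[35:58,85:102].mean(),"centre bg",d[:15].mean())
find()
```

```text
[(np.int32(139), array([269.9, 196.9])), (np.int32(162), array([342.4, 195.5]))]
[(np.int32(130), array([270.1, 197.4])), (np.int32(142), array([342.8, 195.4]))]
bar/tab diff 17.229545454545455 paddle 16.728900255754475 centre bg 19.64727272727273
top copper 182 rack [ 0.0498 -0.035 ]
top copper 101 rack [-0.0538 -0.0333]
top copper 107 rack [-0.0073 -0.0341]
top green 110 rack [-0.0076  0.0394]
top green 194 rack [0.0508 0.0384]
side green 50 rack [-0.0199  0.0382]
side green 18 rack [0.0242 0.0432]
side green 15 rack [0.0528 0.0421]
```

```bash
python3 -c "
from cell import arm
print(arm.sign_off())"
```

```text
the job is handed in; nothing more can be done
None
```

I opened the gate, slid all five pods that were there (three copper, two green) home in their lanes, tipped the rocker back to shut the gate, and handed the job in at about 42 s; the final top view shows the gate shut and the pods in place.

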